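Lock a slide box onto the stack

TASK

Stack the blue-lidded slide box on the grey-lidded one in the steel cradle, wide lug end over wide lug end, so that its base recesses drop right down over the lugs of the lid below and the two lie flush. The grey lid slides a little and its lugs may stand off-centre, so feel for the place where the box drops in. Leave the orange-lidded box where it is, and do not knock over the flask.

Things in the scene. Friction and masses are not known exactly. Their poses are not given: they have to be found in the camera images.
- blue_box_center (a point): Slide box to stack: 150 mm long (x) x 60 wide (y) x 50 high to the flat of its blue lid, grey body, 0.2 to 0.45 kg, rigid plain sides; hold it across the 60 mm. The point is its centre, 25 mm above the underside; z up. On the lid two white lugs 7.5 mm high and 24 mm long: a wide one (40 mm across) 48 mm toward +x, a narrow one (22 mm) 48 mm toward -x.
- blue_box_foot (a point): Centre of the blue box's underside; axes as its centre. In the underside are two pockets 9 mm deep that fit over such lugs: 28.5 x 44.5 mm (x, y) 48 mm toward +x and 28.5 x 26.5 mm 48 mm toward -x, so about 2.2 mm to spare on each side; it fits one way round only.
- orange_box_center (a point): Identical box with an orange lid, to be left alone. The point is its centre, 25 mm above its underside; x toward its wide lug.
- cradle: Steel cradle, 176 x 74 mm, 16 mm high, fixed to the bench, and in it, fixed, the lowest box (150 x 60 mm, grey body, grey lid). Origin: centre of the cradle's underside. x along the box toward the wide lug's end.
- base_top (a point): Point 54 mm above the cradle's origin, level with the top of the grey lid; axes as the cradle. It is fixed to the cradle. The grey lid, with lugs like the blue box's (48 mm either side of its middle), slides along x and stands up to 14 mm off this point either way, held by 5 N friction. Blue box's centre is 25 mm above this point when seated, 32.5 mm when it rides on the lugs.
- flask_center (a point): Glass flask, 51 mm across, 95 mm high, standing near the cradle; a bystander. The point is half-way up.
Mind the look-alikes: they are no part of the job. What is shaped like the part that bears blue_box_center but green is not meant.

How it is judged:
By the outcome, as a careful person would: the job done as asked, in the order asked, and still so for the second after the job is handed in, with the robot touching nothing.
It also fails if it takes over 51 s, if anything falls off the work surface, if the arm or the gripper's body presses on something with over 40 N, if the wrist force passes 120 N, or if a joint passes its speed limit or range.

ROBOT

A 6-joint arm with a two-finger parallel gripper is mounted at the origin on a cart in front of the work surface, level with it; the furniture and walls round the work are solid. World frame = base frame: x ahead of the robot, y to its left, z up, the work surface at z = 0. Lengths are in m, angles in rad, forces in N, time in s.
With the tool pointing down it reaches from about 0.35 to 0.925 m from the base axis. Payload 6.4 kg.
Tool frame: the origin (TCP) lies midway between the tips of the shut fingers; the grasp point (between the pads) lies 19 mm behind it; z points along the fingers, y is the direction in which the jaws open and shut (so a half turn about z gives the same grasp; the last joint's range is limited). The gripper opens to 85 mm and grips with 20 to 120 N. Pads are 22 mm wide; open, the fingers measure 114 mm over their backs; the gripper's body (76 mm by 85 mm) begins 54 mm behind the grasp point. The pads swing forward as they close: fully open they stand 13 mm farther back than shut.
Start: joints at [0.965, 0.245, 1.558, -0, 1.339, -0.174], TCP at [0.272, 0.59, 0.231] pointing down, gripper open.
Joint ranges: [-3.13, 3.13], [-1.02, 2.26], [0.13, 2.54], [-0.95, 4.09], [0.21, 2.88], [-2.74, 2.74]. Speed limits (rad/s): [2.57, 2.57, 3.14, 3.14, 3.14, 3.14].

INTERFACE

Orientations are given as a unit quaternion [x, y, z, w].
In Python, from plant import sensors, viewer, workorder gives the robot as it stands.
- The arm moves only by the shell command python3 -m handwheel 'ROWS'. ROWS is JSON, a list of rows, each a list of 7 numbers: the shift along the tool's x, y, z in mm, then the turn, a rotation vector about the tool's x, y, z in rad, then the closure in counts, from 0 (fully open) to 255 (shut). A call has 1 to 10 rows; each row is the pose to reach, as a shift and turn from the pose measured when the call began, along the tool's axes at that moment; what a row does not reach only later rows make up. A row lasts 1/10 s, in which the tool goes at most 50 mm and 8.59 degrees, less where a joint would pass 70% of its speed; a pose out of reach is approached as far as the arm can. A call with a gripper value outside its range is refused whole. The fingers move at their own pace and stop on an object; the grip force is fixed at half the most. Time passes only in rows, so rows that repeat a pose let the fingers close. It gives the time, the measured TCP pose, the force and the opening at its end, in the units of the state.
- sensors.sense(): the state, without advancing time (a new reading comes with each control period).
- viewer.snapshot(name): name is "scene" or "top" or "wrist"; returns a dict with "image" (420x560x3 uint8, red, green, blue), "fx", "fy", "cx", "cy" (pixels), "k1" (the pictures are not rectified: a ray, as slopes to the right and down, at radius r is drawn at 1 + k1 r^2 times it, then the intrinsics apply), "R" (3x3) and "t" (3): a world point X has camera coordinates R X + t. Camera axes: x right, y down, z forward; pixel columns grow to the right and rows downward; lengths in m; the calibration is good to about 2 mm. A picture is of the moment at which its call begins. There is no depth.
- workorder.hand_in(): hands the job in, once; it reports no verdict.
The state is a dict: "t": time; "q": joint angles; "qd": joint speeds; "joint_efforts": joint torques, N m; "ee_pos": TCP position; "ee_rot": TCP orientation; "wrist_force": force on the tool from outside, world axes, zero at the start; "moment": the same for the moment, N m; "grip_width": opening from 0.0 (shut) to 1.0 (fully open).
Only numpy, scipy, OpenCV 4.12 (cv2) and the standard library are available. Lean on these libraries where they do the work, as an engineer would, in place of code of your own. Each camera call takes 0.05 s, during which the arm holds its last target. There are 200 camera calls.

## Working session

There is one attempt and no reset: what is moved stays moved. The work goes in short steps, Python scripts to look and compute and a shell command to move; the robot and the scene stay as the last step left them, time stands still between calls to the robot, and variables do not carry over. Pictures are saved under pics/ and viewed, about 8 in all and at most 12, crops included, and the job is handed in when it is done.

```bash
mkdir -p pics; ls; cat > h.py <<'E'
import numpy as np, cv2
from plant import sensors, viewer, workorder
def snap(n,f):
    s=viewer.snapshot(n); cv2.imwrite('pics/'+f,s['image'][:,:,::-1]); np.save('pics/'+f+'.npy',s,allow_pickle=True); return s
def load(f): return np.load('pics/'+f+'.npy',allow_pickle=True).item()
def K(s): return np.array([[s['fx'],0,s['cx']],[0,s['fy'],s['cy']],[0,0,1.]]), np.array([s['k1'],0,0,0,0.])
def ray(s,uv):
    k,d=K(s); p=cv2.undistortPoints(np.array(uv,float).reshape(-1,1,2),k,d).reshape(-1,2)
    R=np.array(s['R']);t=np.array(s['t'])
    return -R.T@t, np.c_[p,np.ones(len(p))]@R
def onz(s,uv,z):
    c,d=ray(s,uv); return c+d*((z-c[2])/d[:,2])[:,None]
def proj(s,X):
    k,d=K(s); r,_=cv2.Rodrigues(np.array(s['R'])); return cv2.projectPoints(np.array(X,float).reshape(-1,1,3),r,np.array(s['t'],float),k,d)[0].reshape(-1,2)
E
python3 - <<'E'
from h import *
a=snap('scene','s1.png');b=snap('top','t1.png')
for s in(a,b): print(-np.array(s['R']).T@s['t'],s['fx'],s['k1'])
print(sensors.sense())
cv2.imwrite('pics/both.png',cv2.resize(np.hstack([a['image'],b['image']])[:,:,::-1],(800,300)))
E
```

```text
pics
[-0.15628291 -0.60097593  0.71803769] 463.16457183441713 -0.04848185161960697
[0.32791818 0.06113097 1.14377905] 462.13724169385955 -0.046224499784570945
{'t': 0.1, 'q': array([ 9.64889436e-01,  2.45750461e-01,  1.55891488e+00,  1.69710861e-05,
        1.33871026e+00, -1.74100102e-01]), 'qd': array([-0.00047909, -0.00112137, -0.00400443, -0.00030813, -0.00060579,
       -0.00055845]), 'joint_efforts': array([-7.78489066e-04, -4.30674040e+01, -3.27127755e+01, -2.17374754e-04,
        2.81720917e-03, -7.10901716e-06]), 'ee_pos': array([0.27172756, 0.58991371, 0.2302743 ]), 'ee_rot': array([ 2.14231765e-01,  9.76782451e-01, -8.21389278e-04, -3.46566068e-04]), 'wrist_force': array([0.55350979, 0.0023915 , 0.10462143]), 'moment': array([-0.01011187,  0.00308605, -0.04281718]), 'grip_width': 1.002499345710456}
```

View pics/t1.png

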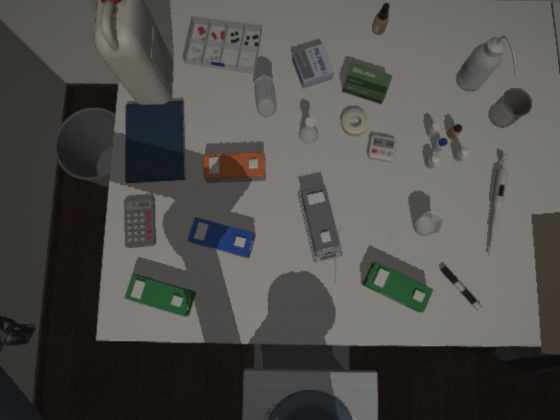

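View pics/s1.png

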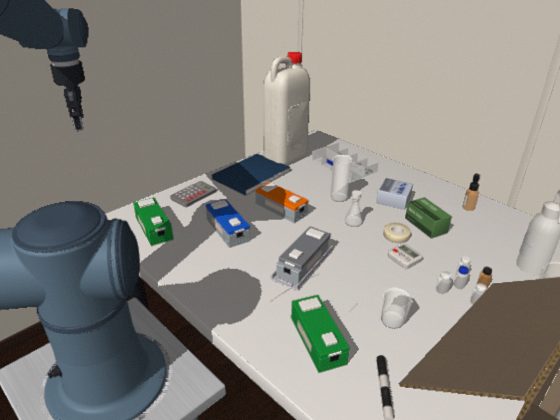

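Candidates in the top view: blue lid (222,238), green look-alikes (160,295) and (398,287), orange (235,166), and grey in the cradle (320,222). I choose the blue lid. Its wide lug is near (201,231), and the grey box's wide lug is near (316,198).

```bash
cat > m.py <<'E'
from h import *
s=load('t1.png'); im=s['image']; hsv=cv2.cvtColor(im,cv2.COLOR_RGB2HSV)
def lid(mask,z,c,r=50):
    m=np.zeros(mask.shape,np.uint8); m[c[1]-r:c[1]+r,c[0]-r:c[0]+r]=mask[c[1]-r:c[1]+r,c[0]-r:c[0]+r]
    cs=max(cv2.findContours(m,cv2.RETR_EXTERNAL,cv2.CHAIN_APPROX_NONE)[0],key=cv2.contourArea).reshape(-1,2)
    X=onz(s,cs,z); r=cv2.minAreaRect((X[:,:2]*1000).astype(np.float32)); return r,cs
def lug(c,z,r=14,thr=None):
    g=cv2.cvtColor(im,cv2.COLOR_RGB2GRAY); sat=hsv[...,1]
    m=((g>thr)&(sat<70)).astype(np.uint8); q=np.zeros_like(m); q[c[1]-r:c[1]+r,c[0]-r:c[0]+r]=m[c[1]-r:c[1]+r,c[0]-r:c[0]+r]
    cs=max(cv2.findContours(q,cv2.RETR_EXTERNAL,cv2.CHAIN_APPROX_NONE)[0],key=cv2.contourArea).reshape(-1,2)
    rr=cv2.minAreaRect((onz(s,cs,z)[:,:2]*1000).astype(np.float32)); return rr
H,S,V=hsv[...,0],hsv[...,1],hsv[...,2]
print('blue lid',lid(((H>105)&(H<130)&(S>120)).astype(np.uint8),.05,(222,238))[0])
print('or lid',lid(((H<15)&(S>150)).astype(np.uint8),.05,(235,166))[0])
for n,c,z,t in(('bw',(201,231),.0575,110),('bn',(240,243),.0575,110),('gw',(316,198),.0615,150),('gn',(326,237),.0615,150)): print(n,lug(c,z,14,t))
a=cv2.resize(im[180:280,175:275],None,fx=4,fy=4,interpolation=2);b=cv2.resize(im[175:275,270:370],None,fx=4,fy=4,interpolation=2)
cv2.imwrite('pics/c1.png',np.hstack([a,b])[:,:,::-1])
print(onz(s,[(309,130)],.047),onz(s,[(309,122)],.095))
E
python3 m.py
```

```text
blue lid ((459.1200256347656, 217.499267578125), (148.5288848876953, 58.68278503417969), 75.59488677978516)
or lid ((635.4345703125, 192.88656616210938), (59.308563232421875, 146.73312377929688), 3.163236618041992)Traceback (most recent call last):
  File "m.py", line 15, in <module>
    for n,c,z,t in(('bw',(201,231),.0575,110),('bn',(240,243),.0575,110),('gw',(316,198),.0615,150),('gn',(326,237),.0615,150)): print(n,lug(c,z,14,t))
                                                                                                                                         ~~~^^^^^^^^^^
  File "m.py", line 10, in lug
    cs=max(cv2.findContours(q,cv2.RETR_EXTERNAL,cv2.CHAIN_APPROX_NONE)[0],key=cv2.contourArea).reshape(-1,2)
       ~~~^^^^^^^^^^^^^^^^^^^^^^^^^^^^^^^^^^^^^^^^^^^^^^^^^^^^^^^^^^^^^^^^^^^^^^^^^^^^^^^^^^^^
ValueError: max() iterable argument is empty
```

```bash
sed -i 's/m=((g>thr)&(sat<70)).astype(np.uint8)/w=g if thr>0 else im[...,0].copy(); t=cv2.threshold(np.ascontiguousarray(w[c[1]-r:c[1]+r,c[0]-r:c[0]+r]),0,255,cv2.THRESH_OTSU)[0]; m=(w>t).astype(np.uint8)/; s/,\.0575,110/,.0575,0/g' m.py; python3 m.py
```

```text
blue lid ((459.1200256347656, 217.499267578125), (148.5288848876953, 58.68278503417969), 75.59488677978516)
or lid ((635.4345703125, 192.88656616210938), (59.308563232421875, 146.73312377929688), 3.163236618041992)
bw ((471.066162109375, 264.4172058105469), (24.404396057128906, 40.940521240234375), 76.12863159179688)
bn ((447.08074951171875, 171.73556518554688), (24.1033992767334, 22.668657302856445), 75.03511810302734)
gw ((554.2920532226562, -7.407175064086914), (24.554458618164062, 38.557613372802734), 13.670166015625)
gn ((461.43707275390625, -30.594749450683594), (24.199172973632812, 20.683208465576172), 14.111449241638184)
[[0.73019568 0.00893708 0.047     ]] [[0.73278189 0.01132843 0.095     ]]
```

View pics/c1.png

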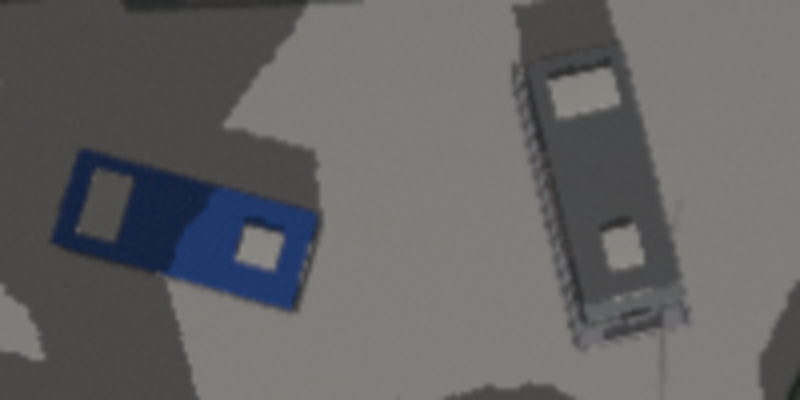

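The crop shows the blue box, wide lug to the left (+y), and the grey box, wide lug at the top (+x). Both lug spacings measure 95.7 mm against 96 expected. Blue is at (459,218), yaw 75.5°. The grey lug midpoint is at (508,-19), yaw 14.0°. Both wide-lug ends are identified.

```bash
cat > go.py <<'E'
import sys; from h import *
from scipy.spatial.transform import Rotation as Ro
# target: x y z(mm) yaw of tool y (deg) -> shift/turn in tool axes
def go(x,y,z,yaw):
    s=sensors.sense(); R0=Ro.from_quat(s['ee_rot']); a=np.radians(yaw)
    ty=np.array([np.cos(a),np.sin(a),0]); tz=np.array([0,0,-1.]); R=Ro.from_matrix(np.c_[np.cross(ty,tz),ty,tz])
    print(np.round(R0.inv().apply(np.array([x,y,z])-1000*s['ee_pos']),1),np.round((R0.inv()*R).as_rotvec(),4))
    print('t',round(s['t'],2),'pos',np.round(s['ee_pos']*1000,1),'F',np.round(s['wrist_force'],1),'M',np.round(s['moment'],2),'g',round(s['grip_width'],3))
if __name__=='__main__': go(*map(float,sys.argv[1:]))
E
python3 go.py 459 218 150 -14.5
```

```text
[-325.8 -259.3   80.6] [-1.7000e-03  9.0000e-04  1.3921e+00]
t 0.1 pos [271.7 589.9 230.3] F [0.6 0.  0.1] M [-0.01  0.   -0.04] g 1.002
```

```bash
python3 -m handwheel '[[-326,-259,80,0,0,1.392,0],[-326,-259,80,0,0,1.392,0],[-326,-259,80,0,0,1.392,0],[-326,-259,80,0,0,1.392,0],[-326,-259,80,0,0,1.392,0],[-326,-259,80,0,0,1.392,0],[-326,-259,80,0,0,1.392,0],[-326,-259,80,0,0,1.392,0],[-326,-259,80,0,0,1.392,0],[-326,-259,80,0,0,1.392,0]]'
python3 go.py 459 218 150 -14.5; python3 - <<'E'
from h import *
snap('wrist','w1.png')
E
```

```text
t: 1.1
ee_pos: [0.4599, 0.2152, 0.1495]
ee_rot: [0.793, 0.609, -0.002, 0.0]
wrist_force: [0.7, 0.5, -0.0]
grip_width: 1.002
[ 2.4 -1.6 -0.5] [-0.0022  0.003  -0.0081]
t 1.1 pos [459.9 215.2 149.5] F [ 0.7  0.5 -0. ] M [ 0.   -0.04 -0.03] g 1.002
```

View pics/w1.png

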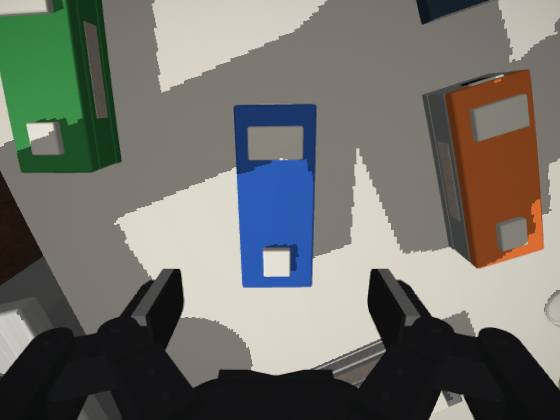

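The wrist view shows the blue lid upright at (276,195), centred between the fingers, with its wide lug at (276,142) and narrow lug at (276,262). I'll measure it here and compare with the top view.

```bash
python3 - <<'E'
from h import *
s=load('w1.png'); im=s['image'];hsv=cv2.cvtColor(im,cv2.COLOR_RGB2HSV);H,S,V=cv2.split(hsv)
big=lambda m:max(cv2.findContours(m.astype(np.uint8),0,cv2.CHAIN_APPROX_NONE)[0],key=cv2.contourArea).reshape(-1,2)
c=big((H>105)&(H<130)&(S>120)); r=cv2.minAreaRect((onz(s,c,.05)[:,:2]*1000).astype(np.float32)); print(r)
P=[]
for x0,x1,y0,y1 in((242,312,118,172),(255,300,240,283)):
    m=np.zeros(S.shape,bool); m[y0:y1,x0:x1]=(S<90)[y0:y1,x0:x1]
    q=cv2.minAreaRect((onz(s,big(m),.0575)[:,:2]*1000).astype(np.float32)); print(q); P.append(q[0])
d=np.subtract(*P); print(np.mean(P,0),np.degrees(np.arctan2(d[1],d[0])),np.hypot(*d))
E
python3 go.py 459 218 8 -14.5
```

```text
((459.6709899902344, 221.26153564453125), (148.62612915039062, 59.152462005615234), 75.75684356689453)
((471.58782958984375, 267.7540283203125), (23.464645385742188, 39.984432220458984), 75.08958435058594)
((448.1569519042969, 175.3634490966797), (25.25031852722168, 22.06623649597168), 75.1570816040039)
[459.87239075 221.55873871] 75.76942477622646 95.3153983278328
[  1.7  -0.6 141.8] [-0.0021  0.0024 -0.0063]
t 1.15 pos [459.5 216.4 149.8] F [-0.3 -0.5  0.3] M [ 0.01 -0.   -0.03] g 1.002
```

```bash
python3 -m handwheel '[[3,0,40,0,0,-0.008,0],[3,-0.5,80,0,0,-0.008,0],[3,-0.5,110,0,0,-0.008,0],[3,-0.5,130,0,0,-0.008,0],[3,-0.5,142,-0.002,0.002,-0.008,0],[3,-0.5,142,-0.002,0.002,-0.008,0],[3,-0.5,142,-0.002,0.002,-0.008,0]]'
python3 go.py 459.5 219.5 8 -14.4
```

```text
t: 1.85
ee_pos: [0.46, 0.2195, 0.0085]
ee_rot: [0.79, 0.613, 0.0, 0.0]
wrist_force: [0.6, -0.1, 0.3]
grip_width: 0.998
[-0.2 -0.5  0.5] [ 0.001  -0.0002  0.0007]
t 1.85 pos [460.  219.5   8.5] F [ 0.6 -0.1  0.3] M [ 0.04  0.01 -0.  ] g 0.998
```

```bash
python3 -m handwheel '[[0,0,0,0,0,0,60],[0,0,0,0,0,0,120],[0,0,0,0,0,0,180],[0,0,0,0,0,0,255],[0,0,0,0,0,0,255],[0,0,0,0,0,0,255],[0,0,0,0,0,0,255],[0,0,0,0,0,0,255],[0,0,0,0,0,0,255],[0,0,0,0,0,0,255]]'
python3 -m handwheel '[[0,0,-10,0,0,0,255],[0,0,-40,0,0,0,255],[0,0,-80,0,0,0,255],[0,0,-120,0,0,0,255],[0,0,-150,0,0,0,255],[0,0,-150,0,0,0,255],[0,0,-150,0,0,0,255],[0,0,-150,0,0,0,255]]'
python3 go.py 508 -19 150 -76; python3 - <<'E'
from h import *
snap('wrist','w2.png')
E
```

```text
t: 2.85
ee_pos: [0.4616, 0.2199, 0.0102]
ee_rot: [0.79, 0.613, 0.002, 0.001]
wrist_force: [0.6, -0.0, 6.3]
grip_width: 0.697
t: 3.65
ee_pos: [0.4592, 0.2194, 0.1578]
ee_rot: [0.79, 0.613, -0.0, 0.0]
wrist_force: [-0.7, -1.1, -4.1]
grip_width: 0.695
[-218.8  106.4    7.8] [0.0000e+00 5.0000e-04 1.0758e+00]
t 3.65 pos [459.2 219.4 157.8] F [-0.7 -1.1 -4.1] M [-0.01  0.07 -0.01] g 0.695
```

View pics/w2.png

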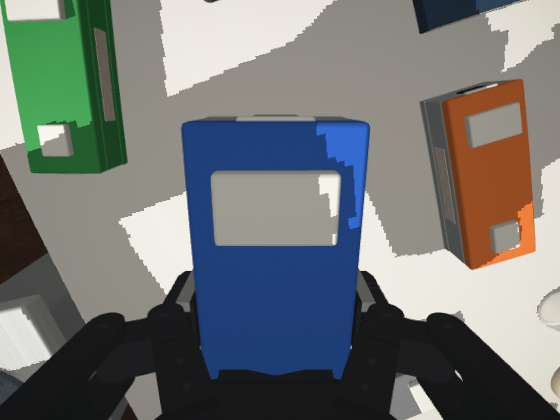

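The box is held square with the wide lug forward at (276,208). The weight reads about 4.1 N and the width 59 mm, both as expected. Now the hover over the cradle.

```bash
python3 -m handwheel '[[-22,11,0,0,0,0.108,255],[-44,21,0,0,0,0.215,255],[-66,32,0,0,0,0.323,255],[-88,43,0,0,0,0.43,255],[-110,53,0,0,0,0.538,255],[-132,64,0,0,0,0.645,255],[-154,75,0,0,0,0.753,255],[-176,86,0,0,0,0.86,255],[-198,96,4,0,0,0.968,255],[-219,106,8,0,0,1.076,255]]'
python3 go.py 508 -19 95 -76
```

```text
t: 4.7
ee_pos: [0.5066, -0.0199, 0.1476]
ee_rot: [0.993, 0.119, -0.002, -0.0]
wrist_force: [0.2, 1.0, -2.5]
grip_width: 0.694
[ 1.8 -0.4 52.6] [-0.0014  0.0037 -0.0049]
t 4.7 pos [506.6 -19.9 147.6] F [ 0.2  1.  -2.5] M [ 0.   -0.03  0.05] g 0.694
```

```bash
python3 -m handwheel '[[2,0,20,0,0.003,-0.005,255],[2,0,40,0,0.003,-0.005,255],[2,0,50,0,0.003,-0.005,255],[2,0,52.5,0,0.003,-0.005,255],[2,0,52.5,0,0.003,-0.005,255],[2,0,52.5,0,0.003,-0.005,255]]'
python3 - <<'E'
from h import *
a=snap('top','t2.png');b=snap('scene','s2.png');w=snap('wrist','w3.png')
ims=[cv2.resize(a['image'][150:290,270:380],(400,510),interpolation=2),cv2.resize(b['image'][170:300,240:370],(400,510),interpolation=2)]
cv2.imwrite('pics/c2.png',np.hstack(ims)[:,:,::-1])
E
python3 go.py 508 -19 85 -76
```

```text
t: 5.3
ee_pos: [0.5089, -0.0194, 0.0959]
ee_rot: [0.993, 0.122, 0.0, -0.0]
wrist_force: [-0.2, 0.2, -2.4]
grip_width: 0.693
[-0.9 -0.7 11.1] [-0.0005 -0.0009  0.0003]
t 5.45 pos [509.  -19.4  96.1] F [ 0.6 -0.4 -2.5] M [ 0.   -0.01  0.02] g 0.687
```

View pics/c2.png

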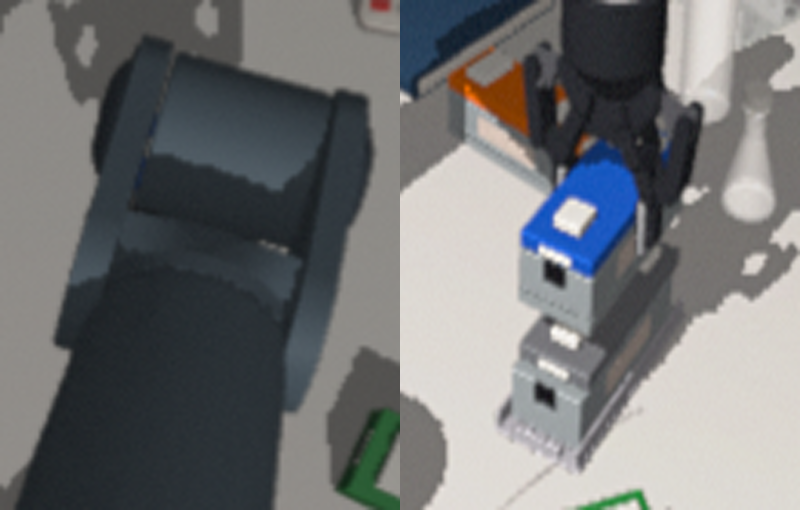

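The top view is blocked by the arm. The scene view shows the blue narrow lug at about (297,225) and the grey one at about (294,255), which is nearly aligned. Next I compare lug top faces in the same scene camera (s1 for grey, s2 for blue).

```bash
python3 - <<'E'
from h import *
a=load('s1.png');b=load('s2.png');w=load('w3.png')
c1=cv2.resize(a['image'][225:285,270:335],(390,360),interpolation=2);c2=cv2.resize(b['image'][205:265,270:335],(390,360),interpolation=2)
# expected lug top outlines at believed poses, corners
def rect(cx,cy,z,yaw,off,l,wd):
    t=np.radians(yaw);e=np.array([np.cos(t),np.sin(t)]);n=np.array([-e[1],e[0]])
    return [np.r_[np.array([cx,cy])+e*(off+i*l/2)+n*j*wd/2,z]/1000 for i,j in((1,1),(1,-1),(-1,-1),(-1,1))]
for nm,R in(('grey n',rect(508,-19,61.5,14,-48,24,22)),('grey w',rect(508,-19,61.5,14,48,24,40))): print(nm,proj(a,R).round(1).tolist())
print('blue n',proj(b,rect(509,-19.4,143.4,14,-48,24,22)).round(1).tolist())
print('blue w wrist',proj(w,rect(509,-19.4,143.4,14,48,24,40)).round(1).tolist())
cv2.imwrite('pics/c3.png',np.vstack([np.hstack([c1,c2]) ,cv2.resize(w['image'][100:330],(780,320))[:300]])[:600,:,::-1])
for n,s,z,yy,xx in(('grey n',a,.0615,(245,262),(280,302)),('grey w',a,.0615,(226,246),(300,330)),('blue n',b,.1434,(216,233),(286,306))):
    g=s['image'][yy[0]:yy[1],xx[0]:xx[1]]; m=(g.min(2)>205).astype(np.uint8); M=cv2.moments(m,True)
    c=(M['m10']/M['m00']+xx[0],M['m01']/M['m00']+yy[0]); print(n,np.round(c,1),M['m00'],g.min(2).max(),onz(s,[c],z).round(4))
E
```

```text
grey n [[294.4, 248.8], [302.6, 252.0], [297.4, 257.5], [289.1, 254.2]]
grey w [[310.7, 227.7], [325.1, 232.8], [320.5, 237.7], [306.0, 232.5]]
blue n [[295.9, 219.5], [304.5, 222.5], [299.1, 227.7], [290.4, 224.6]]
blue w wrist [[216.0, 167.5], [349.0, 167.8], [343.8, 241.2], [220.0, 241.1]]
grey n [293.1 255.2] 18.0 232 [[ 0.4513 -0.0315  0.0615]]
grey w [313.1 234.4] 28.0 236 [[ 0.5448 -0.0083  0.0615]]
blue n [295.5 224.7] 66.0 242 [[ 0.4562 -0.0312  0.1434]]
```

View pics/c3.png

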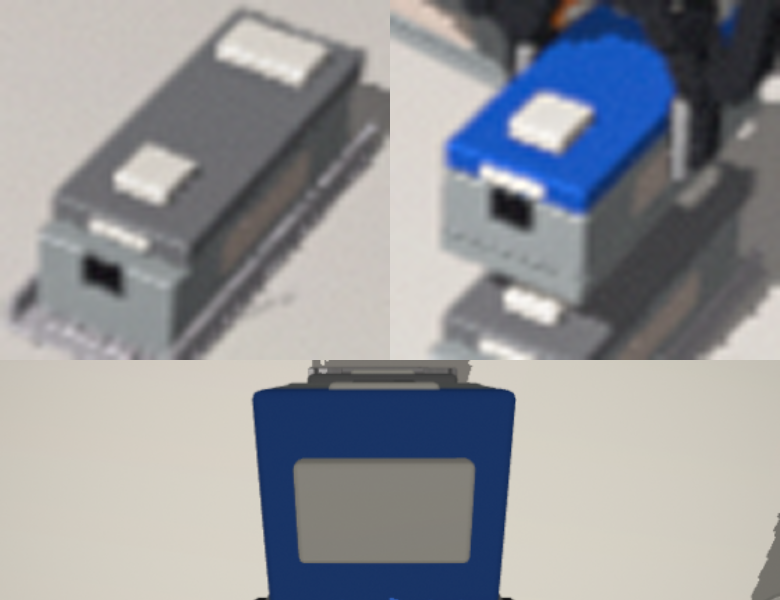

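Grey lug corners match the prediction to within 0.5 px. Blue sits 1–3.6 mm back along its length from the TCP (wrist −1.1, top −1.8, scene −3.4). So I shift about +1.5 mm along the box, then descend and feel.

```bash
python3 -m handwheel '[[1.5,-0.3,6,0,0,0,255],[1.5,-0.3,14,0,0,0,255],[1.5,-0.3,20,0,0,0,255],[1.5,-0.3,22,0,0,0,255],[1.5,-0.3,22,0,0,0,255]]'
python3 go.py 510.5 -19.2 68 -76
python3 -m handwheel '[[0,0,1.5,0,0,0,255],[0,0,3,0,0,0,255],[0,0,4.5,0,0,0,255],[0,0,4.5,0,0,0,255]]'
python3 go.py 510.5 -19.2 68 -76
```

```text
t: 5.95
ee_pos: [0.5099, -0.0186, 0.0733]
ee_rot: [0.993, 0.122, -0.0, -0.001]
wrist_force: [0.1, -0.0, -3.5]
grip_width: 0.694
[0.5 0.7 5.3] [-0.0013  0.0005  0.0003]
t 5.95 pos [509.9 -18.6  73.3] F [ 0.1 -0.  -3.5] M [ 0.05 -0.04 -0.03] g 0.694
t: 6.35
ee_pos: [0.5098, -0.0186, 0.0687]
ee_rot: [0.993, 0.122, -0.0, -0.001]
wrist_force: [-0.2, 0.7, -2.4]
grip_width: 0.693
[0.6 0.8 0.7] [-0.0014  0.0007  0.0003]
t 6.35 pos [509.8 -18.6  68.7] F [-0.2  0.7 -2.4] M [-0.04  0.05  0.03] g 0.693
```

```bash
python3 -m handwheel '[[0,0,1,0,0,0,255],[0,0,2,0,0,0,255],[0,0,3,0,0,0,255],[0,0,3,0,0,0,255]]'
python3 -m handwheel '[[0,0,0.7,0,0,0,255],[0,0,1.4,0,0,0,255],[0,0,2,0,0,0,255],[0,0,2,0,0,0,255]]'
python3 go.py 509.8 -18.6 64.2 -76
```

```text
t: 6.75
ee_pos: [0.5096, -0.0186, 0.0655]
ee_rot: [0.993, 0.122, -0.001, -0.001]
wrist_force: [0.4, -0.0, -3.1]
grip_width: 0.691
t: 7.15
ee_pos: [0.5098, -0.0186, 0.0643]
ee_rot: [0.993, 0.122, -0.001, -0.001]
wrist_force: [-4.8, 0.1, 4.5]
grip_width: 0.693
[0.  0.  0.1] [-0.0015  0.0012  0.0004]
t 7.15 pos [509.8 -18.6  64.3] F [-4.8  0.1  4.5] M [-0.02  0.48 -0.05] g 0.693
```

Contact came at TCP 64.3 mm, and I expected 64.2 if seated (71.7 if riding on the lugs). There is a 4.8 N sideways force, so I ease back about 1 mm and press lightly to confirm.

```bash
python3 -m handwheel '[[-0.5,0,0.3,0,0,0,255],[-1,0,0.6,0,0,0,255],[-1,0,1,0,0,0,255],[-1,0,1,0,0,0,255]]'
python3 go.py 509.8 -18.6 64.2 -76
python3 - <<'E'
from h import *
b=snap('scene','s3.png')
cv2.imwrite('pics/c4.png',cv2.resize(b['image'][195:295,260:350],(720,600)[:2],interpolation=2)[:,:,::-1])
E
```

```text
t: 7.55
ee_pos: [0.5097, -0.0188, 0.0642]
ee_rot: [0.993, 0.122, 0.0, -0.001]
wrist_force: [-0.5, 2.9, 4.9]
grip_width: 0.693
[ 0.1 -0.1  0. ] [-0.0011 -0.0006  0.0005]
t 7.55 pos [509.7 -18.8  64.2] F [-0.5  2.9  4.9] M [ 0.31  0.06 -0.03] g 0.693
```

View pics/c4.png

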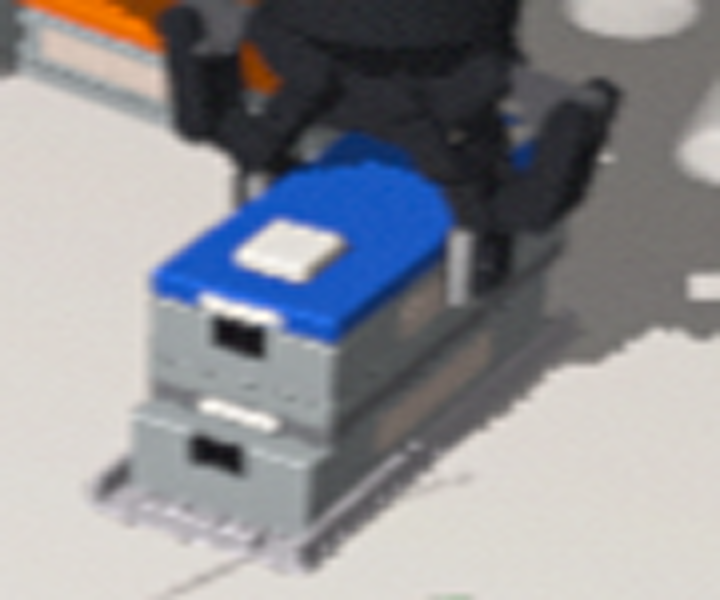

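The picture shows the blue box lying flush on the grey lid: no lug gap, level, with lid edges parallel. I release and lift straight up.

```bash
python3 -m handwheel '[[0,0,0,0,0,0,120],[0,0,0,0,0,0,60],[0,0,0,0,0,0,0],[0,0,0,0,0,0,0],[0,0,0,0,0,0,0],[0,0,0,0,0,0,0],[0,0,0,0,0,0,0]]'
python3 -m handwheel '[[0,0,-10,0,0,0,0],[0,0,-30,0,0,0,0],[0,0,-60,0,0,0,0],[0,0,-100,0,0,0,0],[0,0,-140,0,0,0,0],[0,0,-160,0,0,0,0]]'
python3 go.py 400 250 230 -30
```

```text
t: 8.3
ee_pos: [0.5097, -0.0188, 0.0642]
ee_rot: [0.993, 0.122, 0.0, -0.001]
wrist_force: [0.9, 0.6, 0.3]
grip_width: 0.997
t: 8.9
ee_pos: [0.5113, -0.0194, 0.2293]
ee_rot: [0.993, 0.122, 0.003, 0.001]
wrist_force: [0.3, 0.3, -0.2]
grip_width: 0.999
[ -42.6 -288.3   -1.7] [ 0.0048 -0.0053 -0.8023]
t 8.9 pos [511.3 -19.4 229.3] F [ 0.3  0.3 -0.2] M [ 0.05 -0.04  0.01] g 0.999
```

```bash
python3 -m handwheel '[[-5,-40,0,0,0,0,0],[-12,-80,0,0,0,0,0],[-20,-120,0,0,0,-0.1,0],[-26,-160,0,0,0,-0.2,0],[-30,-200,0,0,0,-0.3,0],[-36,-240,0,0,0,-0.4,0],[-42,-280,0,0,0,-0.5,0],[-42,-280,0,0,0,-0.5,0]]'
python3 - <<'E'
from h import *
a=snap('top','t4.png');b=snap('scene','s4.png')
s=a;im=s['image'];H,S,V=cv2.split(cv2.cvtColor(im,cv2.COLOR_RGB2HSV))
m=((H>105)&(H<130)&(S>120)).astype(np.uint8);m[:,:280]=0;m[:,370:]=0
c=max(cv2.findContours(m,0,cv2.CHAIN_APPROX_NONE)[0],key=cv2.contourArea).reshape(-1,2)
for z in(.104,.1115): print(z,cv2.minAreaRect((onz(s,c,z)[:,:2]*1000).astype(np.float32)))
m=((H<15)&(S>150)).astype(np.uint8);c=max(cv2.findContours(m,0,cv2.CHAIN_APPROX_NONE)[0],key=cv2.contourArea).reshape(-1,2)
print('orange',cv2.minAreaRect((onz(s,c,.05)[:,:2]*1000).astype(np.float32)))
A=cv2.resize(a['image'][100:280,250:390],(390,501),interpolation=2);B=cv2.resize(b['image'][170:300,240:370],(400,501),interpolation=2)
cv2.imwrite('pics/c5.png',np.hstack([A,B])[:,:,::-1])
E
```

```text
t: 9.7
ee_pos: [0.4007, 0.2453, 0.2291]
ee_rot: [0.93, 0.367, 0.004, 0.001]
wrist_force: [-0.8, -0.9, 0.6]
grip_width: 1.001
0.104 ((506.479736328125, -18.060394287109375), (148.52450561523438, 59.16546630859375), 14.194164276123047)
0.1115 ((505.1918029785156, -17.489181518554688), (147.45318603515625, 58.73870086669922), 14.194159507751465)
orange ((635.4877319335938, 192.901611328125), (59.330772399902344, 146.55245971679688), 3.219334602355957)
```

View pics/c5.png

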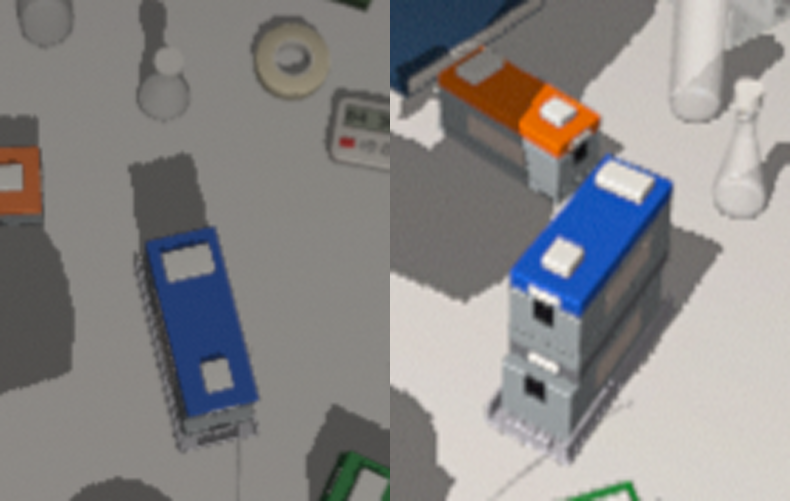

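The top view shows the blue box square on the stack, wide lug over wide lug, and the flask and orange box undisturbed. The lid measures 148.5 mm long if its top is at the seated height of 104 mm. That equals its length measured on the bench; the riding height would give 147.5 mm. So it is seated, and I hand in.

```bash
python3 -c "
from plant import workorder; print(workorder.hand_in())"
```

```text
the job is handed in; nothing more can be done
None
```

I stacked the blue box on the grey-lidded one, wide lug over wide lug. It dropped in on the first descent, and I handed the job in after about 10 s of the 51 s allowed.

**Seating:**
- Contact came with the TCP at 64.2–64.3 mm. Seated predicts 64.2 mm and riding on the lugs 71.7 mm.
- After release, the lid in the top view measures 148.5 mm long if its top is at the seated height, the same as on the bench. The riding height would give 147.5 mm.
- The box's yaw is 14.2°, against 14.0° for the grey box, and the pictures show no gap between the two.

**Bystanders:** The orange box has not moved (0.1 mm difference), the flask is standing, and the arm is clear and touching nothing.

**Forces:** Readings at the ends of the moves stayed under about 7 N, with a brief 4.8 N sideways contact on insertion that I eased off.

**Disagreements:**
- Before insertion, the three cameras differed by about 2 mm on where the box sat in the grip along its length (1.1 to 3.4 mm back). An early wrist picture, taken while the arm was still settling, put it about 2 mm forward. I aimed between the three, leaning to the smaller values, and went by feel.
- After release the lid centre measures about 1.7 mm from the grey lugs' first measured midpoint. That is within the pockets' 2.2 mm play and the camera error.

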